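# Make up two job kits for hand finishing

## Task

Make up the two job trays. The tray with the round cup is the gluing job: lay the thick pack of cards flat in its nest, stand the large brass weight upright on the middle of that pack, and stand the glue stick in the cup. The tray with the square frame is the inspection job: lay the thin pack of cards flat in its nest and stand the magnifier upright in the frame, either way round; leave the small weight standing where it is.

Things in the scene. Friction and masses are not known exactly. Their poses are not given: they have to be found in the camera images.
- pack_thick_c (a point): the thicker of the two banded packs of white cards: 56 mm along its x, 86 mm along its y, 33 mm high, lying flat, 100 g; this point is its centre. Grasp across the 56 mm
- pack_thin_c (a point): the thinner banded pack of cards: 56 mm along its x, 86 mm along its y, 23 mm high, lying flat, 100 g; this point is its centre. Grasp across the 56 mm
- weight_large_c (a point): the larger brass check weight: a round body, 36 mm across and about 40 mm high, with a knob on top, 57 mm high over all, standing, 500 g; this point is on its axis, 28.5 mm up. Grasp the body
- weight_small_c (a point): the smaller brass check weight, 23 mm across, 36 mm high; not wanted in either kit; this point is its centre
- glue_c (a point): a capped glue stick standing upright, 24 mm across, 86 mm high, 30 g; this point is on its axis, half-way up
- loupe_c (a point): a black folding magnifier (linen tester) standing open: square foot frame 36 mm along x by 32 mm along y, a back plate at its +x edge, and the lens ring 30 mm across on top, 36 mm high, 60 g, does not fold; this point is its centre, 18 mm up. Grasp across the 32 mm (its y), foot frame and ring together, or across the 36 mm
- tray_round: fixed plywood tray, 184 x 92 mm, floor 8 mm above the table. Origin: centre of the card nest, at table height. Nest: 102 mm (tray x) by 72 mm (y) inside four aluminium corner angles, tops 16 mm up; open for fingers mid-way along its long edges. At x = +92 mm, y = 0: a low round aluminium cup, 42 mm inner diameter, floor 8 mm and rim 18 mm above the table
- tray_square: fixed plywood tray, 184 x 92 mm, floor 8 mm above the table. Origin: centre of the card nest, at table height. Nest: 102 mm (tray x) by 72 mm (y) inside four aluminium corner angles, tops 16 mm up; open for fingers mid-way along its long edges. At x = +92 mm, y = 0: a low square aluminium frame, 52 x 52 mm inside, floor 8 mm and rim 18 mm above the table

How it is judged (in metres and radians):
At the end, for the whole second after the job is handed in: Each pack flat in its nest within 13 mm, long side along the tray; large weight upright within 13 mm of the thick pack's centre; glue stick upright in the cup (13 mm); magnifier upright in the frame (14 mm); small weight within 20 mm of its start; all at rest (x of pack_thick_c in the frame of tray_round between -0.013 and 0.013 m and y of pack_thick_c in the frame of tray_round between -0.013 and 0.013 m and z of pack_thick_c in the frame of tray_round between 0.0205 and 0.0285 m and angle between each of pack_thick_c, glue_c, weight_large_c, pack_thin_c, loupe_c's own z axis and vertical below 0.12 rad and angle between the y axis of pack_thick_c and the x axis of tray_round, either way round below 0.35 rad and x of glue_c in the frame of tray_round between 0.079 and 0.105 m and y of glue_c in the frame of tray_round between -0.013 and 0.013 m and z of glue_c in the frame of tray_round between 0.046 and 0.056 m and horizontal distance between weight_large_c and pack_thick_c below 0.013 m and z of weight_large_c in the frame of tray_round between 0.0645 and 0.0745 m and x of pack_thin_c in the frame of tray_square between -0.013 and 0.013 m and y of pack_thin_c in the frame of tray_square between -0.013 and 0.013 m and z of pack_thin_c in the frame of tray_square between 0.0155 and 0.0235 m and angle between the y axis of pack_thin_c and the x axis of tray_square, either way round below 0.35 rad and x of loupe_c in the frame of tray_square between 0.078 and 0.106 m and y of loupe_c in the frame of tray_square between -0.014 and 0.014 m and z of loupe_c in the frame of tray_square between 0.022 and 0.03 m and distance of weight_small_c from where it was at the start of the episode below 0.02 m and linear speed of each of pack_thick, glue, weight_large, pack_thin, loupe below 0.02 m/s); the robot touches nothing.
It fails at once if the small weight is carried off or knocked over (distance of weight_small_c from where it was at the start of the episode above 0.02 m or angle between weight_small_c's own z axis and vertical above 0.5 rad).
It also fails if it takes over 122 s, if anything falls off the work surface, if the arm or the gripper's body presses on something with over 40 N, if the wrist force passes 120 N, or if a joint passes its speed limit or range.

## Robot

A 6-joint arm with a two-finger parallel gripper is mounted at the origin on the work surface; the furniture and walls round the work are solid. World frame = base frame: x ahead of the robot, y to its left, z up, the work surface at z = 0. Lengths are in mm, angles in rad, forces in N, time in s.
With the tool pointing down it reaches from about 275 to 1000 mm from the base axis. Payload 8.4 kg.
Tool frame: the origin (TCP) lies at the centre of the arm's flange, where the gripper is bolted on; the fingertips stand 173 mm ahead of it and the grasp point (between the pads) lies 155 mm ahead of it; z points along the fingers, y is the direction in which the jaws open and shut (so a half turn about z gives the same grasp; the last joint's range is limited). The gripper opens to 85 mm and grips with 20 to 120 N. Pads are 22 mm wide; open, the fingers measure 114 mm over their backs; the gripper's body (76 mm by 85 mm) begins 54 mm behind the grasp point. The pads swing forward as they close: fully open they stand 13 mm farther back than shut.
Start: joints at [-1.286, 0.353, 1.633, -0, 1.155, -0.002], TCP at [176.802, -599.475, 404.681] pointing down, gripper open.
Joint ranges: [-2.63, 2.63], [-0.92, 2.1], [0.06, 2.66], [-1.3, 4.44], [0, 2.69], [-3.02, 3.02]. Speed limits (rad/s): [2.22, 2.22, 2.79, 3.14, 3.14, 3.14].

## Interface

Orientations are given as [roll, pitch, yaw] about the fixed x, y, z axes, in that order (R = Rz(yaw) Ry(pitch) Rx(roll)).
In Python, from rig import sense, grab_frame, camera_model, sign_off gives the robot as it stands. The module is installed in compiled form; this text tells all that it offers.
- The arm moves only by the tool step_arm, never from a script. Its argument "commands" is a list of rows, each a list of 3 entries, a list of its own where there are three numbers: the shift along the tool's x, y, z in mm, then the turn about the tool's z in rad, then the opening, from 0 (shut) to 1 (fully open). A call has 1 to 20 rows; each row shifts and turns the pose as measured when the row begins, along the tool's axes as they then stand; what a row does not reach is not made up. A row lasts 1/8 s, in which the tool goes at most 62.5 mm and 10.7 degrees, less where a joint would pass 70% of its speed; a pose out of reach is approached as far as the arm can. A call with a gripper value outside its range is refused whole. The fingers move at their own pace and stop on an object; "force" is the grip in N (left out, the last holds). Time passes only in rows, so rows that do not move let the fingers close. It gives the time, the measured TCP pose, the force and the opening at its end, in the units of the state.
- sense(): the state, without advancing time (a new reading comes with each control period).
- grab_frame(name): name is "side" or "top"; returns the picture (480x640x3 uint8, blue, green, red); there is no depth.
- camera_model(name): a dict with "fx", "fy", "cx", "cy" (pixels), "dist" ([k1, k2, p1, p2, k3] as OpenCV has them; the pictures are not rectified), "R" (3x3) and "t" (3): a world point X has camera coordinates R X + t. Camera axes: x right, y down, z forward; pixel columns grow to the right and rows downward; lengths in mm; the calibration is good to about 2 mm. A picture is of the moment at which its call begins. camera_model takes no time and is no camera call.
- sign_off(): hands the job in, once; it reports no verdict.
The state is a dict: "clock": time; "qpos": joint angles; "qvel": joint speeds; "joint_efforts": joint torques, N m; "eef_pos": TCP position; "tcp_rot": TCP orientation; "contact_force": force on the tool from outside, world axes, zero at the start; "wrist_torque": the same for the moment, N m; "opening": opening from 0.0 (shut) to 1.0 (fully open).
Only numpy, scipy, OpenCV 4.12 (cv2) and the standard library are available. Lean on these libraries where they do the work, as an engineer would, in place of code of your own. Each camera call takes 0.05 s, during which the arm holds its last target. There are 200 camera calls.

## Working session

There is one attempt and no reset: what is moved stays moved. The work goes in short steps, Python scripts to look and compute and a tool call to move; the robot and the scene stay as the last step left them, time stands still between calls to the robot, and variables do not carry over. Pictures are saved under pics/ and viewed, about 12 in all and at most 16, crops included, and the job is handed in when it is done.

Besides the shell and the picture viewer there is one more tool, called after "Call:" as name(argument=value, ...), one argument or row to a line, values as JSON. step_arm: Moves the arm, as the interface text tells. Its arguments: {"type":"object","properties":{"commands":{"type":"array","items":{"type":"array"}},"force":{"type":"number"}},"required":["commands"]}

```bash
mkdir -p pics; python3 - <<'E'
from rig import *
import cv2
for n in("top","side"):
    cv2.imwrite(f"pics/{n}0.png",grab_frame(n)); m=camera_model(n); print(n,{k:(v if k in("fx","fy","cx","cy","dist") else v) for k,v in m.items()})
s=sense();print(s)
E
```

```text
top {'fx': 454.05329667935393, 'fy': 454.05329667935393, 'cx': 316.7583815791924, 'cy': 234.7989751183703, 'dist': array([-0.09520226,  0.        ,  0.        ,  0.        ,  0.        ]), 'R': array([[-0.01655248, -0.99960581,  0.02267694],
       [-0.9885055 ,  0.01295151, -0.15062916],
       [ 0.15027608, -0.02490957, -0.98833021]]), 't': array([-28.30338313, 498.19235544, 940.15436722])}
side {'fx': 510.66898304297706, 'fy': 510.66898304297706, 'cx': 318.81942459743965, 'cy': 226.27875215249202, 'dist': array([-0.01686957,  0.        ,  0.        ,  0.        ,  0.        ]), 'R': array([[ 0.9766551 , -0.2139318 ,  0.01944218],
       [-0.0866496 , -0.47515531, -0.87562508],
       [ 0.19656211,  0.85349904, -0.48259997]]), 't': array([-484.71695626,   79.64460254,  956.29028621])}
{'clock': 0.1, 'qpos': array([-1.28641320e+00,  3.53605129e-01,  1.63404504e+00,  2.53181586e-05,
        1.15520713e+00, -2.42208099e-03]), 'qvel': array([-0.00092618, -0.00221734, -0.00226814, -0.00165842,  0.00120198,
       -0.00217713]), 'joint_efforts': array([ 2.69517232e-04, -6.06356049e+01, -3.42819750e+01, -3.69363045e-05,
        3.86668937e-03,  9.25975371e-06]), 'eef_pos': array([ 176.73930109, -599.27783032,  404.0265302 ]), 'tcp_rot': array([-3.14032807e+00, -2.62131017e-05,  2.86794955e-01]), 'contact_force': array([0.49375901, 0.33087106, 0.79296704]), 'wrist_torque': array([-0.00464325,  0.00369914,  0.00441757]), 'opening': 1.0052046119751497}
```

View pics/top0.png

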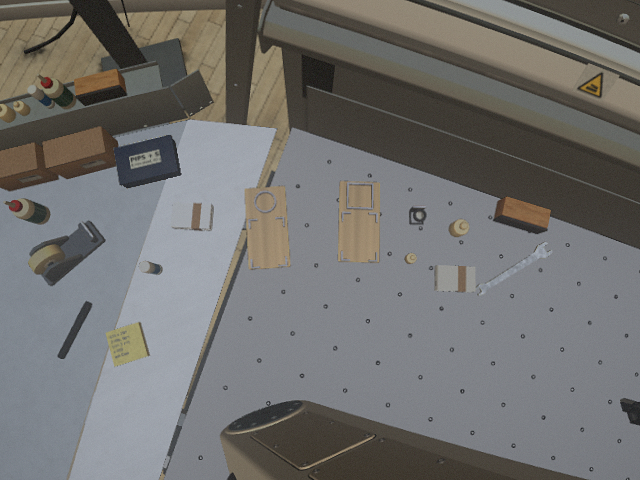

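View pics/side0.png

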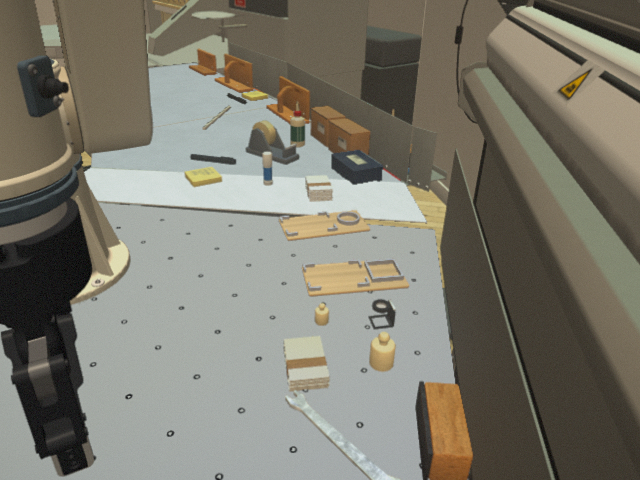

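```bash
cat > h.py <<'E'
import numpy as np, cv2
from rig import *
def ray(n,uv):
    m=camera_model(n);K=np.array([[m['fx'],0,m['cx']],[0,m['fy'],m['cy']],[0,0,1]])
    p=cv2.undistortPoints(np.array(uv,float).reshape(-1,1,2),K,m['dist']).reshape(-1,2)
    R=m['R'];return -R.T@m['t'], np.c_[p,np.ones(len(p))]@R
def at(n,uv,z):
    c,d=ray(n,uv);return (c+d*((z-c[2])/d[:,2])[:,None])[:,:2]
def proj(n,X):
    m=camera_model(n);K=np.array([[m['fx'],0,m['cx']],[0,m['fy'],m['cy']],[0,0,1]])
    return cv2.projectPoints(np.array(X,float).reshape(-1,3),cv2.Rodrigues(m['R'])[0],m['t'],K,m['dist'])[0].reshape(-1,2)
E
python3 - <<'E'
import cv2
a=cv2.imread('pics/top0.png');b=cv2.imread('pics/side0.png')
cv2.imwrite('pics/t1.png',cv2.resize(a[170:300,130:330],None,fx=4,fy=4,interpolation=cv2.INTER_CUBIC))
cv2.imwrite('pics/t2.png',cv2.resize(a[170:300,330:530],None,fx=4,fy=4,interpolation=cv2.INTER_CUBIC))
cv2.imwrite('pics/s1.png',cv2.resize(b[140:400,250:450],None,fx=4,fy=4,interpolation=cv2.INTER_CUBIC)[:, :][::1][0:1040][::1] if 0 else cv2.resize(b[145:395,255:425],None,fx=2.4,fy=2.4,interpolation=cv2.INTER_CUBIC))
E
```

```text
(no output)
```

View pics/t1.png

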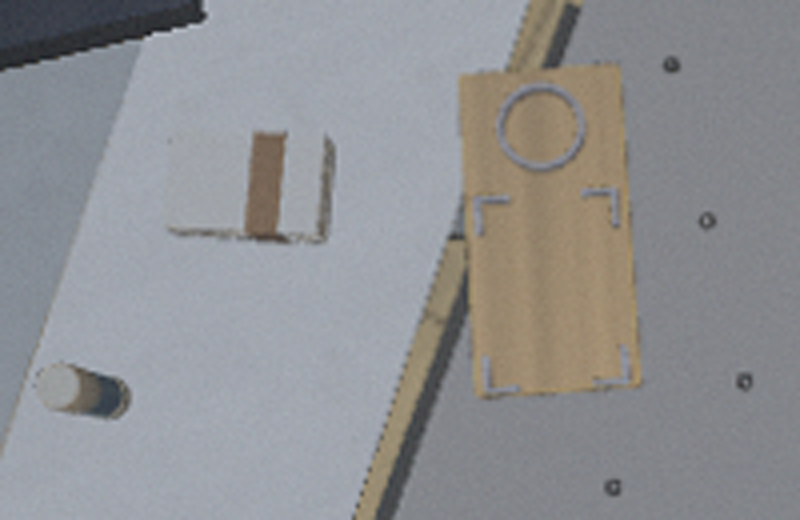

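View pics/t2.png

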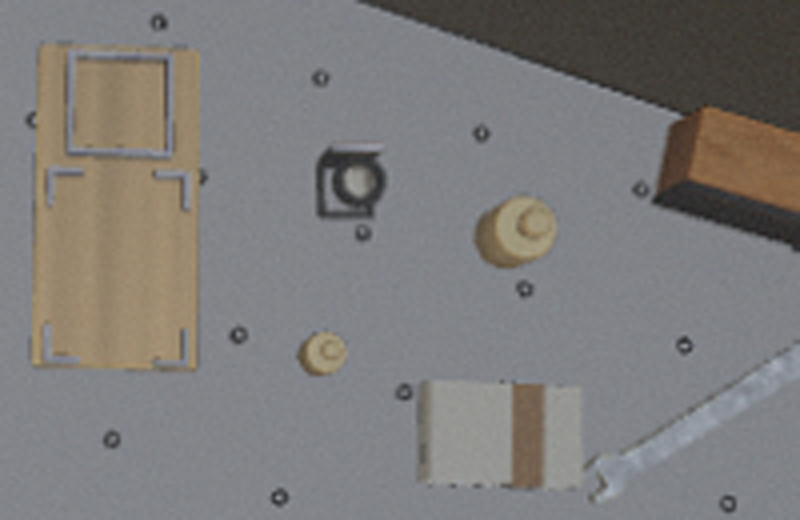

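View pics/s1.png

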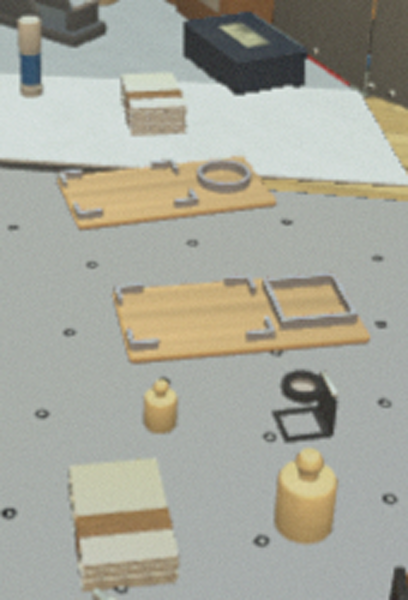

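```bash
python3 - <<'E'
from h import *
np.set_printoptions(precision=1,suppress=True)
T1=lambda P:np.array(P)/4+[130,170]-.4
T2=lambda P:np.array(P)/4+[330,170]-.4
S=lambda P:np.array(P)/2.4+[255,145]-.3
# thickness candidates from side view
for nm,b,t in(("A",[(134,133),(185,132)],[(130,107),(184,107)]),("B",[(85,587),(178,581)],[(82,553),(177,546)])):
    g=at("side",S(b),0)
    for h in(23,33): print(nm,h,"pred",proj("side",np.c_[g,[h,h]]),"seen",S(t))
for z in(23,33):
    print("A",z,at("top",T1([(168,135),(326,137),(322,238),(168,232)]),z).tolist())
    print("B",z,at("top",T2([(432,380),(583,387),(582,488),(428,484)]),z).tolist())
print("tray r nest",at("top",T1([(476,200),(617,190),(628,382),(486,392)]),16).tolist())
print("tray r outline",at("top",T1([(460,73),(621,65),(640,383),(476,397)]),8).tolist(), "cup",at("top",T1([(541,128)]),18))
print("tray s nest",at("top",T2([(49,172),(189,173),(187,362),(44,360)]),16).tolist())
print("tray s outline",at("top",T2([(40,43),(200,49),(198,371),(33,366)]),8).tolist(), "frame",at("top",T2([(70,55),(172,56),(172,155),(70,153)]),18).tolist())
print("glue top",at("top",T1([(61,388)]),86),"side base",at("side",S([(31,92)]),0))
print("WL knob",at("top",T2([(536,224)]),57),"side base",at("side",S([(305,530)]),0),"body top",at("top",T2([(526,229)]),40))
print("WS",at("top",T2([(330,348)]),36))
print("loupe ring",at("top",T2([(359,181)]),34),"foot",at("top",T2([(318,155),(318,216),(373,217)]),2).tolist())
E
```

```text
A 23 pred [[310.6 191.5]
 [332.1 191.1]] seen [[308.9 189.3]
 [331.4 189.3]]
A 33 pred [[310.7 187.7]
 [332.2 187.3]] seen [[308.9 189.3]
 [331.4 189.3]]
B 23 pred [[290.  377.2]
 [329.4 374.7]] seen [[288.9 375.1]
 [328.4 372.2]]
B 33 pred [[289.9 371.8]
 [329.6 369.4]] seen [[288.9 375.1]
 [328.4 372.2]]
A 23 [[574.7835576128566, 284.8068039846714], [572.3001481893425, 196.50417251336629], [515.7067003119439, 197.55852441991527], [520.2026135720787, 282.92937803491236]]
B 23 [[430.36108542476984, -300.31490563586794], [424.90400195599216, -385.3976130865879], [369.4622548591149, -381.31630526381934], [373.6521818966726, -295.1274259180091]]
A 33 [[572.5014882230286, 281.79078955202976], [570.0433715242444, 194.3874919278136], [514.0263096769287, 195.43110559994642], [518.4764335092623, 279.9324845805914]]
B 33 [[429.54991237579674, -297.3716440043609], [424.1484075436699, -381.58781149656033], [369.27131677554735, -377.54807047881496], [373.4185707563804, -292.2369970958264]]
tray r nest [[537.0558948332003, 113.99830100530363], [541.6686286695325, 35.98275718937241], [435.12621112
[... 418 characters left out ...]
58249667, -87.54264867550407]]
tray s outline [[626.5728457003654, -90.36030881697559], [622.3136094235311, -181.53660700580244], [438.8239442452051, -173.39621429156912], [443.01192760920515, -82.0036912422622]] frame [[616.6988213107643, -106.26336618383296], [615.6408626996407, -163.80156511345768], [558.7683982695198, -161.68719862612014], [560.5116957745952, -104.7046984986047]]
glue top [[429.5 317. ]] side base [[431.9 323.7]]
WL knob [[ 510.8 -352.3]] side base [[ 512.9 -357.9]] body top [[ 510.9 -352.6]]
WS [[ 447.6 -241.2]]
loupe ring [[ 539.8 -262.4]] foot [[561.3156275305823, -247.75865788284494], [526.0946823081906, -246.02853484206136], [525.1568015559986, -277.60203007061676]]
```

```bash
python3 - <<'E'
import cv2,numpy as np
a=cv2.imread('pics/top0.png');b=cv2.imread('pics/side0.png')
f=lambda im,x,y,w,h,s:cv2.resize(im[y:y+h,x:x+w],(400,300),interpolation=cv2.INTER_CUBIC)
o=np.vstack([np.hstack([f(b,300,170,40,30,0),f(b,280,333,56,60,0)[:, :]]),np.hstack([f(a,166,195,56,42,0),f(a,428,258,56,42,0)])])
cv2.imwrite('pics/z.png',o)
E
```

```text
(no output)
```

View pics/z.png

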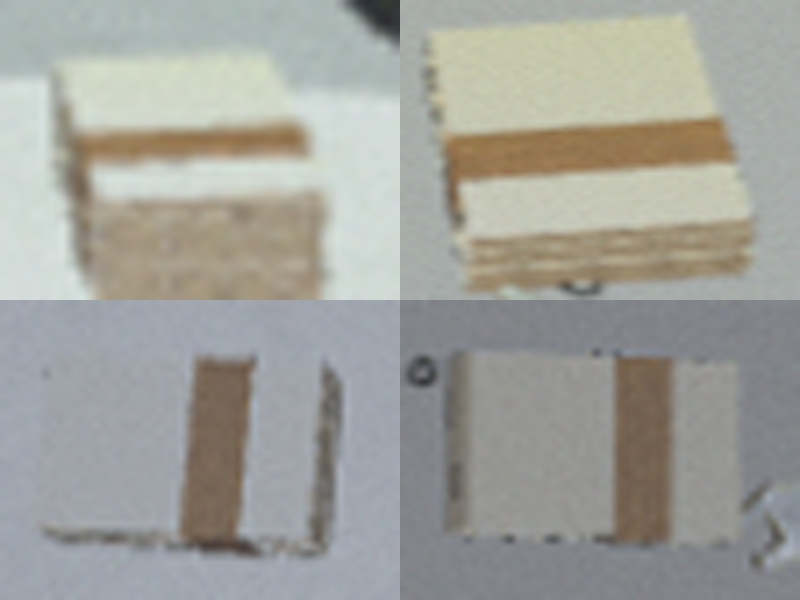

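```bash
cat > to.py <<'E'
# usage: to.py x y z psi -> turn about tool z, then shift in tool axes (after the turn)
import sys
from h import *
x,y,z,p=map(float,sys.argv[1:]); s=sense(); e=s['eef_pos']; w=s['tcp_rot'][2]
t=-((p-w+np.pi)%(2*np.pi)-np.pi); d=np.array([x,y,z])-e; c,sn=np.cos(p),np.sin(p)
print("pose",e.round(1),s['tcp_rot'].round(3),"turn %.3f shift %.1f %.1f %.1f"%(t,c*d[0]+sn*d[1],sn*d[0]-c*d[1],-d[2]),"open %.3f t %.1f F"%(s['opening'],s['clock']),s['contact_force'].round(1))
E
python3 to.py 399.6 -340.5 300 1.514
```

```text
pose [ 176.7 -599.3  404. ] [-3.14  -0.     0.287] turn -1.227 shift 271.0 207.8 104.0 open 1.005 t 0.1 F [0.5 0.3 0.8]
```

Call:
step_arm(
  commands=[
    [[0, 0, 0], -0.175, 1],
    [[0, 0, 0], -0.175, 1],
    [[0, 0, 0], -0.175, 1],
    [[0, 0, 0], -0.175, 1],
    [[0, 0, 0], -0.175, 1],
    [[0, 0, 0], -0.175, 1],
    [[0, 0, 0], -0.175, 1],
    [[0, 0, 0], 0, 1],
  ],
  force=40,
)

```text
clock: 1.1
eef_pos: [176.4, -598.1, 400.5]
tcp_rot: [-3.139, -0.008, 1.55]
contact_force: [0.7, 0.7, -0.6]
opening: 1.001
```

```bash
python3 to.py 399.6 -340.5 300 1.514
```

```text
pose [ 176.4 -598.1  400.5] [-3.139 -0.008  1.55 ] turn 0.036 shift 269.9 208.2 100.5 open 1.001 t 1.1 F [ 0.7  0.7 -0.6]
```

Call:
step_arm(
  commands=[
    [[34, 26, 12], 0.036, 1],
    [[34, 26, 12], 0, 1],
    [[34, 26, 12], 0, 1],
    [[34, 26, 12], 0, 1],
    [[34, 26, 12], 0, 1],
    [[34, 26, 12], 0, 1],
    [[34, 26, 12], 0, 1],
    [[34, 26, 12], 0, 1],
    [[0, 0, 0], 0, 1],
  ],
)

```text
clock: 2.22
eef_pos: [408.9, -333.7, 302.1]
tcp_rot: [-3.139, -0.006, 1.466]
contact_force: [-0.2, 0.1, -0.1]
opening: 0.999
```

```bash
python3 to.py 399.6 -340.5 240 1.514
```

```text
pose [ 408.9 -333.7  302.1] [-3.139 -0.006  1.466] turn -0.048 shift -7.3 -8.9 62.1 open 0.999 t 2.2 F [-0.2  0.1 -0.1]
```

Call:
step_arm(
  commands=[
    [[-4, -5, 30], -0.048, 1],
    [[-4, -4, 30], 0, 1],
    [[0, 0, 0], 0, 1],
  ],
)

```text
clock: 2.6
eef_pos: [399.1, -341.6, 241.8]
tcp_rot: [-3.14, -0.005, 1.507]
contact_force: [0.7, -0.8, 0.1]
opening: 0.999
```

```bash
python3 to.py 399.6 -340.5 174 1.514; python3 - <<'E'
from h import *
import cv2
a=grab_frame("top");b=grab_frame("side")
o=np.hstack([cv2.resize(a[200:340,380:520],(400,400)),cv2.resize(b[260:420,230:390],(400,400))])
cv2.imwrite("pics/c1.png",o)
E
```

```text
pose [ 399.1 -341.6  241.8] [-3.14  -0.005  1.507] turn -0.007 shift 1.1 0.5 67.8 open 0.999 t 2.6 F [ 0.7 -0.8  0.1]
```

View pics/c1.png

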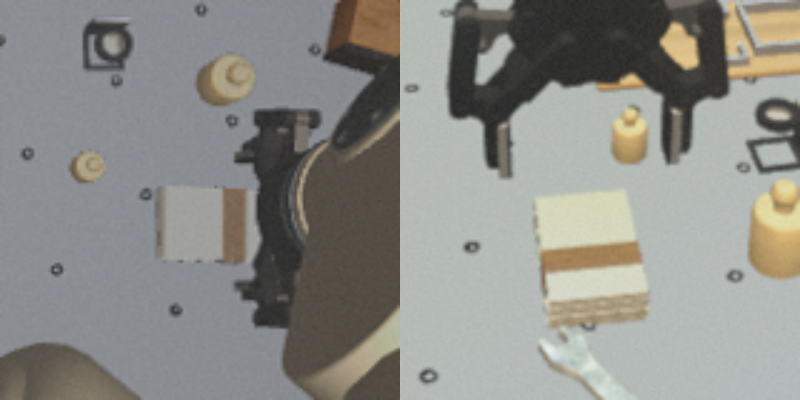

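The close view shows the open fingers straddling the thin pack (fingers at crop columns 505 and 672, pack centre about 590). I'm descending and gripping.

Call:
step_arm(
  commands=[
    [[1, 0, 22], 0, 1],
    [[0, 0, 22], 0, 1],
    [[0, 0, 20], 0, 1],
    [[0, 0, 3], 0, 1],
    [[0, 0, 0], 0, 0.3],
    [[0, 0, 0], 0, 0.3],
    [[0, 0, 0], 0, 0.3],
    [[0, 0, 0], 0, 0.3],
    [[0, 0, 0], 0, 0.3],
    [[0, 0, 0], 0, 0.3],
  ],
  force=40,
)

```text
clock: 3.95
eef_pos: [404.0, -345.1, 185.5]
tcp_rot: [3.127, 0.007, 1.501]
contact_force: [0.2, 0.3, -1.2]
opening: 0.627
```

Call:
step_arm(
  commands=[
    [[0, 0, 0], 0, 0.9],
    [[0, 0, 0], 0, 0.9],
    [[0, 0, 0], 0, 0.9],
  ],
)

```text
clock: 4.32
eef_pos: [404.1, -345.1, 185.5]
tcp_rot: [3.127, 0.007, 1.502]
contact_force: [-0.3, -0.8, 0.6]
opening: 0.898
```

```bash
python3 to.py 404 -342 174 1.514
```

```text
pose [ 404.1 -345.1  185.5] [3.127 0.007 1.502] turn -0.012 shift 3.1 -0.3 11.5 open 0.898 t 4.3 F [-0.3 -0.8  0.6]
```

Call:
step_arm(
  commands=[
    [[3, 0, 6], 0, 0.9],
    [[0, 0, 6], 0, 0.9],
    [[0, 0, 0], 0, 0.9],
  ],
)

```text
clock: 4.7
eef_pos: [404.4, -341.9, 172.5]
tcp_rot: [3.128, 0.007, 1.502]
contact_force: [0.2, 1.0, 0.5]
opening: 0.896
```

```bash
python3 to.py 404 -342 174 1.514
```

```text
pose [ 404.4 -341.9  172.5] [3.128 0.007 1.502] turn -0.012 shift -0.2 -0.4 -1.5 open 0.896 t 4.7 F [0.2 1.  0.5]
```

Call:
step_arm(
  commands=[
    [[0, 0, -7], 0, 0.9],
    [[0, 0, -6], 0, 0.9],
    [[0, 0, 0], 0, 0.4],
    [[0, 0, 0], 0, 0.4],
    [[0, 0, 0], 0, 0.4],
    [[0, 0, 0], 0, 0.4],
    [[0, 0, 0], 0, 0.4],
    [[0, 0, 0], 0, 0.4],
  ],
  force=40,
)

```text
clock: 5.7
eef_pos: [404.3, -341.9, 187.0]
tcp_rot: [3.127, 0.007, 1.502]
contact_force: [-1.0, -0.8, 1.0]
opening: 0.629
```

Call:
step_arm(
  commands=[
    [[0, 0, -20], 0, 0.4],
    [[0, 0, -40], 0, 0.4],
    [[0, 0, -40], 0, 0.4],
    [[0, 0, 0], 0, 0.4],
  ],
)

```text
clock: 6.2
eef_pos: [402.6, -340.9, 288.5]
tcp_rot: [3.129, 0.005, 1.502]
contact_force: [0.3, -0.5, -0.3]
opening: 0.625
```

```bash
python3 to.py 496.9 -129.5 290 -0.049; python3 - <<'E'
from h import *
b=grab_frame("side");cv2.imwrite("pics/c2.png",cv2.resize(b[200:420,220:460],(720,600)))
E
```

```text
pose [ 402.6 -340.9  288.5] [3.129 0.005 1.502] turn 1.551 shift 83.8 -215.8 -1.5 open 0.625 t 6.2 F [ 0.3 -0.5 -0.3]
```

View pics/c2.png

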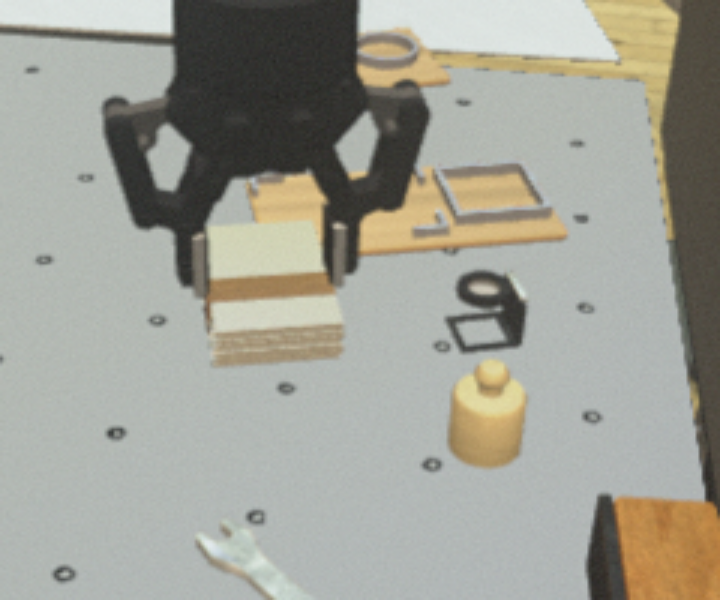

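Call:
step_arm(
  commands=[
    [[0, 0, 0], 0.172, 0.4],
    [[0, 0, 0], 0.172, 0.4],
    [[0, 0, 0], 0.172, 0.4],
    [[0, 0, 0], 0.172, 0.4],
    [[0, 0, 0], 0.172, 0.4],
    [[0, 0, 0], 0.172, 0.4],
    [[0, 0, 0], 0.172, 0.4],
    [[0, 0, 0], 0.172, 0.4],
    [[0, 0, 0], 0.172, 0.4],
    [[14, -36, 0], 0, 0.4],
    [[14, -36, 0], 0, 0.4],
    [[14, -36, 0], 0, 0.4],
    [[14, -36, 0], 0, 0.4],
    [[14, -36, 0], 0, 0.4],
    [[14, -36, 0], 0, 0.4],
    [[0, 0, 0], 0, 0.4],
  ],
)

```text
clock: 8.25
eef_pos: [501.8, -122.6, 261.5]
tcp_rot: [-3.127, 0.025, -0.101]
contact_force: [0.4, -0.6, -1.2]
opening: 0.624
```

```bash
python3 to.py 495.5 -129.5 225 -0.049
```

```text
pose [ 501.8 -122.6  261.5] [-3.127  0.025 -0.101] turn -0.052 shift -5.9 7.2 36.5 open 0.624 t 8.2 F [ 0.4 -0.6 -1.2]
```

Call:
step_arm(
  commands=[
    [[-3, 4, 10], -0.026, 0.4],
    [[-3, 3, 10], -0.026, 0.4],
    [[0, 0, 10], 0, 0.4],
    [[0, 0, 6], 0, 0.4],
    [[0, 0, 0], 0, 0.4],
  ],
)

```text
clock: 8.88
eef_pos: [491.2, -130.9, 220.2]
tcp_rot: [-3.125, 0.029, -0.048]
contact_force: [-0.3, 0.5, -1.4]
opening: 0.621
```

```bash
python3 to.py 495.5 -129.5 197 -0.049
```

```text
pose [ 491.2 -130.9  220.2] [-3.125  0.029 -0.048] turn 0.001 shift 4.2 -1.6 23.2 open 0.621 t 8.9 F [-0.3  0.5 -1.4]
```

```bash
cat > to.py <<'E'
# usage: to.py x y z psi ; x,y of the point 175 mm ahead of TCP, z of that point + 175
import sys
from h import *
from scipy.spatial.transform import Rotation as Ro
x,y,z,p=map(float,sys.argv[1:]); s=sense(); e=s['eef_pos']; R=Ro.from_euler('xyz',s['tcp_rot']); w=s['tcp_rot'][2]
t=-((p-w+np.pi)%(2*np.pi)-np.pi); g=e+R.apply([0,0,175]); R2=R*Ro.from_euler('z',t)
d=R2.inv().apply(np.array([x,y,z-175])-g)
print("tip",(g+[0,0,175]).round(1),s['tcp_rot'].round(3),"turn %.3f"%t,"shift",d.round(1),"open %.3f t %.1f F"%(s['opening'],s['clock']),s['contact_force'].round(1))
E
python3 to.py 495.5 -129.5 197 -0.049
```

```text
tip [ 486.2 -127.7  220.3] [-3.125  0.029 -0.048] turn 0.001 shift [10.   1.7 23. ] open 0.621 t 8.9 F [-0.3  0.5 -1.4]
```

Call:
step_arm(
  commands=[
    [[5, 1, 0], 0, 0.4],
    [[5, 1, 3], 0, 0.4],
    [[0, 0, 5], 0, 0.4],
    [[0, 0, 5], 0, 0.4],
    [[0, 0, 0], 0, 0.4],
  ],
)

```text
clock: 9.5
eef_pos: [502.2, -133.4, 206.7]
tcp_rot: [-3.125, 0.027, -0.048]
contact_force: [-0.0, 0.0, -0.9]
opening: 0.626
```

```bash
python3 to.py 495.5 -129.5 197 -0.049;  python3 - <<'E'
from h import *
a=grab_frame("top");b=grab_frame("side")
cv2.imwrite("pics/c3.png",np.hstack([cv2.resize(a[160:280,310:430],(400,400)),cv2.resize(b[200:320,290:410],(400,400))]))
E
```

```text
tip [ 497.5 -130.3  206.8] [-3.125  0.027 -0.048] turn 0.001 shift [-1.8 -0.6  9.9] open 0.626 t 9.5 F [-0.   0.  -0.9]
```

View pics/c3.png

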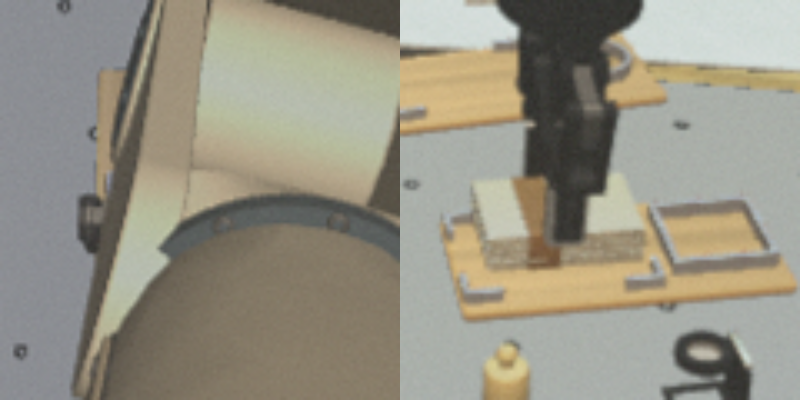

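The pack hovers inside the four corner angles in the side view. I'm lowering it and releasing.

Call:
step_arm(
  commands=[
    [[-1, 0, 4], 0, 0.4],
    [[-1, 0, 4], 0, 0.4],
    [[0, 0, 3], 0, 0.4],
    [[0, 0, 0], 0, 0.4],
  ],
)

```text
clock: 10.1
eef_pos: [499.8, -133.1, 195.8]
tcp_rot: [-3.126, 0.026, -0.048]
contact_force: [-1.1, 0.8, 2.6]
opening: 0.627
```

Call:
step_arm(
  commands=[
    [[0, 0, 0], 0, 0.75],
    [[0, 0, 0], 0, 0.8],
    [[0, 0, 0], 0, 0.8],
    [[0, 0, 0], 0, 0.8],
    [[0, 0, -10], 0, 0.8],
    [[0, 0, -25], 0, 0.8],
    [[0, 0, -30], 0, 0.8],
    [[0, 0, -30], 0, 0.8],
    [[0, 0, 0], 0, 0.8],
  ],
)

```text
clock: 11.22
eef_pos: [502.5, -134.9, 295.8]
tcp_rot: [-3.126, 0.025, -0.048]
contact_force: [0.5, 0.3, -1.0]
opening: 0.8
```

```bash
python3 to.py 543.5 -262 260 -0.04
```

```text
tip [ 498.2 -132.   295.9] [-3.126  0.025 -0.048] turn -0.008 shift [ 51.3 128.7  32.6] open 0.800 t 11.2 F [ 0.5  0.3 -1. ]
```

Call:
step_arm(
  commands=[
    [[10, 25, 0], 0, 0.65],
    [[10, 26, 0], 0, 0.65],
    [[10, 26, 0], 0, 0.65],
    [[10, 26, 0], 0, 0.65],
    [[10, 26, 0], 0, 0.65],
    [[0, 0, 0], 0, 0.65],
  ],
)

```text
clock: 11.98
eef_pos: [545.7, -268.9, 289.7]
tcp_rot: [-3.124, 0.029, -0.047]
contact_force: [-0.2, -0.2, -0.6]
opening: 0.651
```

```bash
python3 to.py 543.5 -262 230 -0.05; python3 - <<'E'
from h import *
a=grab_frame("top")
cv2.imwrite("pics/c4.png",np.hstack([cv2.resize(a[160:280,310:430],(400,400)),cv2.resize(grab_frame("side")[220:340,290:410],(400,400))]))
E
```

```text
tip [ 540.8 -265.7  289.8] [-3.124  0.029 -0.047] turn 0.003 shift [ 4.2 -2.8 59.7] open 0.651 t 12.0 F [-0.2 -0.2 -0.6]
```

View pics/c4.png

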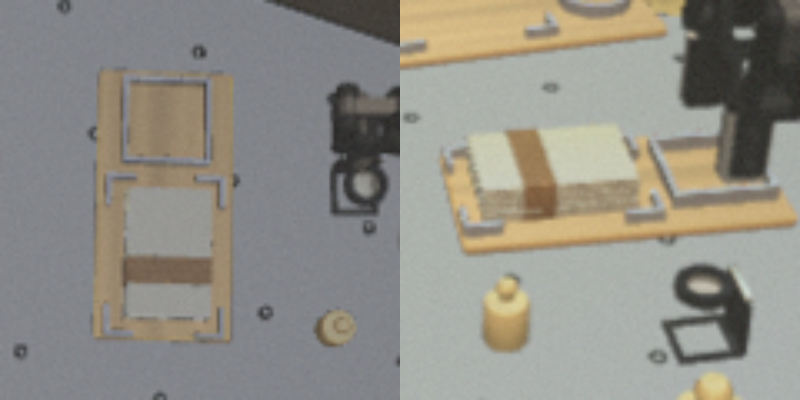

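Call:
step_arm(
  commands=[
    [[6, -3, 15], 0, 0.65],
    [[6, 0, 20], 0, 0.65],
    [[1, 0, 20], 0, 0.65],
    [[0, 0, 0], 0, 0.65],
  ],
)

```text
clock: 12.58
eef_pos: [556.6, -260.4, 228.8]
tcp_rot: [-3.122, 0.033, -0.043]
contact_force: [0.7, 0.1, -0.3]
opening: 0.652
```

```bash
python3 to.py 552 -262.5 196 -0.05
```

```text
tip [ 551.  -256.7  229. ] [-3.122  0.033 -0.043] turn 0.007 shift [ 2.4  6.4 32.8] open 0.652 t 12.6 F [ 0.7  0.1 -0.3]
```

Call:
step_arm(
  commands=[
    [[2, 3, 0], 0, 0.65],
    [[0, 3, 0], 0, 0.65],
    [[0, 0, 10], 0, 0.65],
    [[0, 0, 10], 0, 0.65],
    [[0, 0, 0], 0, 0.65],
  ],
)

```text
clock: 13.2
eef_pos: [558.3, -266.4, 208.2]
tcp_rot: [-3.122, 0.032, -0.043]
contact_force: [0.1, 0.6, 0.7]
opening: 0.647
```

```bash
python3 to.py 552 -262.5 196 -0.05
```

```text
tip [ 552.9 -262.8  208.3] [-3.122  0.032 -0.043] turn 0.007 shift [-0.6 -0.1 12.3] open 0.647 t 13.2 F [0.1 0.6 0.7]
```

Call:
step_arm(
  commands=[
    [[0, 0, 6], 0, 0.65],
    [[0, 0, 6], 0, 0.65],
    [[0, 0, 0], 0, 0.45],
    [[0, 0, 0], 0, 0.25],
    [[0, 0, 0], 0, 0.2],
    [[0, 0, 0], 0, 0.2],
    [[0, 0, 0], 0, 0.2],
    [[0, 0, 0], 0, 0.2],
  ],
  force=30,
)

```text
clock: 14.2
eef_pos: [558.1, -266.2, 195.8]
tcp_rot: [-3.123, 0.031, -0.043]
contact_force: [0.3, -0.1, -0.1]
opening: 0.322
```

```bash
python3 to.py 552 -262.5 196 -0.05
```

```text
tip [ 552.9 -262.7  196. ] [-3.123  0.031 -0.043] turn 0.007 shift [-0.9 -0.1 -0. ] open 0.322 t 14.2 F [ 0.3 -0.1 -0.1]
```

Call:
step_arm(
  commands=[
    [[0, 0, -10], 0, 0.2],
    [[0, 0, -20], 0, 0.2],
    [[0, 0, -20], 0, 0.2],
    [[0, 0, 0], 0, 0.2],
  ],
)

```text
clock: 14.7
eef_pos: [560.2, -267.5, 250.6]
tcp_rot: [-3.123, 0.029, -0.043]
contact_force: [0.2, 1.3, -0.5]
opening: 0.323
```

```bash
python3 to.py 597 -134 250 -0.05; python3 - <<'E'
from h import *
a=grab_frame("top")
cv2.imwrite("pics/c5.png",np.hstack([cv2.resize(a[160:280,330:450],(400,400)),cv2.resize(grab_frame("side")[220:340,310:430],(400,400))]))
E
```

```text
tip [ 555.3 -264.1  250.7] [-3.123  0.029 -0.043] turn 0.007 shift [  35.2 -132.     2. ] open 0.323 t 14.7 F [ 0.2  1.3 -0.5]
```

View pics/c5.png

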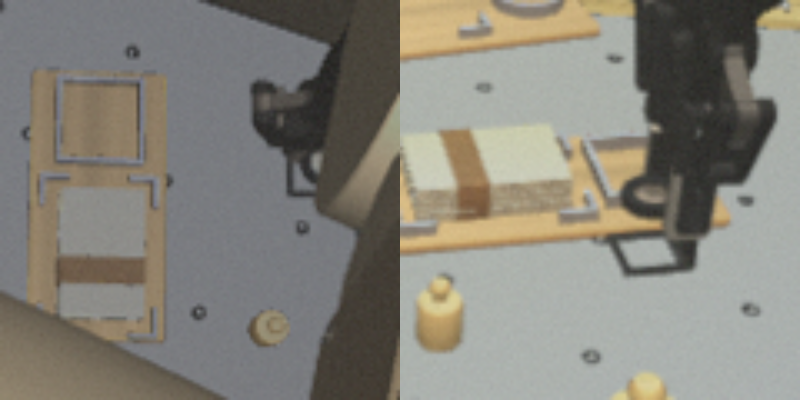

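Call:
step_arm(
  commands=[
    [[7, -26, 0], 0, 0.2],
    [[7, -26, 0], 0, 0.2],
    [[7, -26, 0], 0, 0.2],
    [[7, -26, 0], 0, 0.2],
    [[4, -20, 0], 0, 0.2],
    [[0, 0, 0], 0, 0.2],
  ],
)

```text
clock: 15.55
eef_pos: [596.0, -141.0, 246.2]
tcp_rot: [-3.121, 0.038, -0.044]
contact_force: [-0.6, -0.7, -0.4]
opening: 0.324
```

```bash
python3 to.py 597.3 -134.4 235 -0.05
```

```text
tip [ 589.6 -137.1  246.4] [-3.121  0.038 -0.044] turn 0.006 shift [ 8.  -2.9 11.1] open 0.324 t 15.6 F [-0.6 -0.7 -0.4]
```

Call:
step_arm(
  commands=[
    [[4, -1, 0], 0, 0.2],
    [[4, -1, 5], 0, 0.2],
    [[0, 0, 10], 0, 0.2],
    [[0, 0, 8], 0, 0.2],
    [[0, 0, 0], 0, 0.2],
  ],
)

```text
clock: 16.18
eef_pos: [602.9, -140.8, 220.3]
tcp_rot: [-3.121, 0.039, -0.046]
contact_force: [-0.2, -0.3, -1.0]
opening: 0.324
```

```bash
python3 to.py 597.3 -134.4 204 -0.05
```

```text
tip [ 596.2 -136.9  220.5] [-3.121  0.039 -0.046] turn 0.004 shift [ 1.7 -2.2 16.5] open 0.324 t 16.2 F [-0.2 -0.3 -1. ]
```

Call:
step_arm(
  commands=[
    [[1, -2, 0], 0, 0.2],
    [[1, 0, 5], 0, 0.2],
    [[0, 0, 5], 0, 0.2],
    [[0, 0, 3], 0, 0.2],
    [[0, 0, 0], 0, 0.2],
  ],
)

```text
clock: 16.8
eef_pos: [604.6, -138.5, 206.6]
tcp_rot: [-3.121, 0.039, -0.046]
contact_force: [-0.4, -0.1, -0.9]
opening: 0.326
```

Call:
step_arm(
  commands=[
    [[0, 0, 2], 0, 0.2],
    [[0, 0, 1], 0, 0.2],
    [[0, 0, 0], 0, 0.2],
  ],
)

```text
clock: 17.18
eef_pos: [604.6, -138.4, 203.7]
tcp_rot: [-3.121, 0.039, -0.046]
contact_force: [-0.2, -0.2, -0.5]
opening: 0.319
```

```bash
python3 to.py 597.3 -134.4 204 -0.05
```

```text
tip [ 598.  -134.6  203.9] [-3.121  0.039 -0.046] turn 0.004 shift [-0.7 -0.2 -0.1] open 0.319 t 17.2 F [-0.2 -0.2 -0.5]
```

Call:
step_arm(
  commands=[
    [[0, 0, 1], 0, 0.2],
    [[0, 0, 1], 0, 0.2],
    [[0, 0, 0], 0, 0.2],
  ],
)

```text
clock: 17.55
eef_pos: [605.0, -138.5, 203.9]
tcp_rot: [-3.121, 0.037, -0.046]
contact_force: [0.1, -1.0, -0.6]
opening: 0.321
```

```bash
python3 - <<'E'
from h import *
cv2.imwrite("pics/c6.png",cv2.resize(grab_frame("side")[220:310,310:430],(800,600)))
E
```

View pics/c6.png

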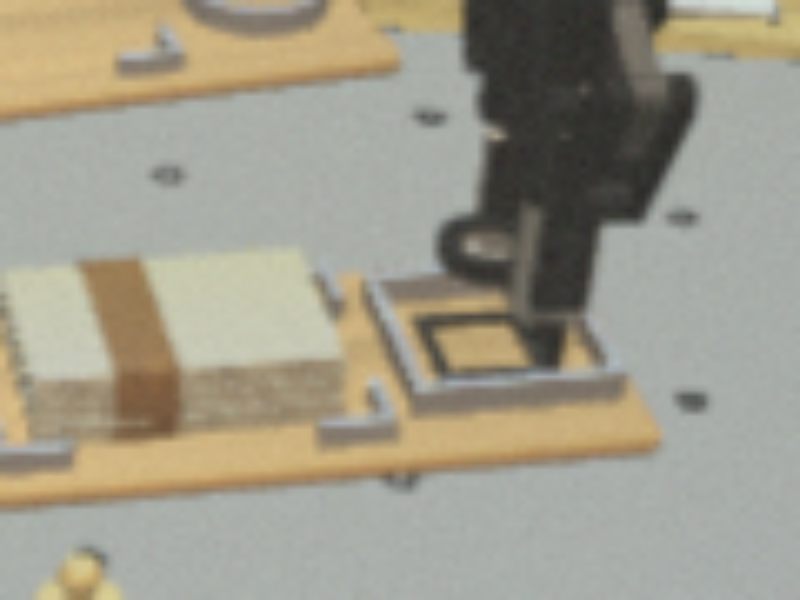

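The magnifier foot sits inside the frame (crop 415–560, 315–375), on the floor. I'm releasing it and going to the thick pack.

Call:
step_arm(
  commands=[
    [[0, 0, 0], 0, 0.55],
    [[0, 0, 0], 0, 0.6],
    [[0, 0, 0], 0, 0.6],
    [[0, 0, -8], 0, 0.6],
    [[0, 0, -20], 0, 0.6],
    [[0, 0, -30], 0, 0.6],
    [[0, 0, -30], 0, 0.6],
    [[0, 0, -20], 0, 0.6],
    [[0, 0, 0], 0, 1],
  ],
)

```text
clock: 18.73
eef_pos: [609.8, -141.2, 321.1]
tcp_rot: [-3.122, 0.032, -0.046]
contact_force: [0.1, -0.2, -0.3]
opening: 0.798
```

```bash
python3 to.py 543.8 237.9 320 1.53
```

```text
tip [ 604.2 -137.6  321.3] [-3.122  0.032 -0.046] turn -1.576 shift [372.5 -75.6  10.9] open 0.798 t 18.7 F [ 0.1 -0.2 -0.3]
```

Call:
step_arm(
  commands=[
    [[-8, -37, 0], 0, 1],
    [[-8, -37, 0], 0, 1],
    [[-8, -37, 0], 0, 1],
    [[-8, -37, 0], 0, 1],
    [[-8, -37, 0], 0, 1],
    [[-8, -37, 0], 0, 1],
    [[-8, -37, 0], 0, 1],
    [[-8, -37, 0], 0, 1],
    [[-8, -37, 0], 0, 1],
    [[-6, -37, 0], 0, 1],
    [[0, 0, 0], -0.17, 1],
    [[0, 0, 0], -0.17, 1],
    [[0, 0, 0], -0.17, 1],
    [[0, 0, 0], -0.17, 1],
    [[0, 0, 0], -0.17, 1],
    [[0, 0, 0], -0.17, 1],
    [[0, 0, 0], -0.17, 1],
    [[0, 0, 0], -0.17, 1],
    [[0, 0, 0], -0.17, 1],
    [[0, 0, 0], 0, 1],
  ],
)

```text
clock: 21.22
eef_pos: [541.7, 242.9, 323.8]
tcp_rot: [-3.098, -0.014, 1.531]
contact_force: [-0.0, 0.2, -0.5]
opening: 0.997
```

```bash
python3 to.py 543.8 237.9 240 1.53
```

```text
tip [534.3 245.7 323.9] [-3.098 -0.014  1.531] turn 0.001 shift [-8.6 13.5 83.3] open 0.997 t 21.2 F [-0.   0.2 -0.5]
```

Call:
step_arm(
  commands=[
    [[-4, 7, 20], 0, 1],
    [[-4, 6, 20], 0, 1],
    [[0, 0, 20], 0, 1],
    [[0, 0, 20], 0, 1],
    [[0, 0, 0], 0, 1],
  ],
)

```text
clock: 21.85
eef_pos: [551.2, 233.5, 234.2]
tcp_rot: [-3.094, -0.012, 1.519]
contact_force: [-0.6, -0.2, 0.4]
opening: 1.001
```

```bash
python3 to.py 543.8 237.9 193 1.53
```

```text
tip [543.  236.  234.4] [-3.094 -0.012  1.519] turn -0.011 shift [ 1.4  2.7 41.4] open 1.001 t 21.9 F [-0.6 -0.2  0.4]
```

Call:
step_arm(
  commands=[
    [[1, 1, 10], -0.01, 1],
    [[0, 0, 10], 0, 1],
    [[0, 0, 10], 0, 1],
    [[0, 0, 8], 0, 1],
    [[0, 0, 0], 0, 1],
  ],
)

```text
clock: 22.48
eef_pos: [551.0, 235.0, 193.9]
tcp_rot: [-3.095, -0.012, 1.528]
contact_force: [0.1, -0.4, -0.7]
opening: 1.005
```

```bash
python3 to.py 543.8 237.9 193 1.53
```

```text
tip [543.  237.6 194.1] [-3.095 -0.012  1.528] turn -0.002 shift [0.4 0.9 1.1] open 1.005 t 22.5 F [ 0.1 -0.4 -0.7]
```

Call:
step_arm(
  commands=[
    [[0, 0, 2], 0, 0.8],
    [[0, 0, 0], 0, 0.6],
    [[0, 0, 0], 0, 0.4],
    [[0, 0, 0], 0, 0.4],
    [[0, 0, 0], 0, 0.4],
    [[0, 0, 0], 0, 0.4],
    [[0, 0, 0], 0, 0.4],
  ],
  force=40,
)

```text
clock: 23.35
eef_pos: [551.3, 235.2, 193.0]
tcp_rot: [-3.097, -0.013, 1.528]
contact_force: [-0.3, 0.4, -0.7]
opening: 0.631
```

```bash
python3 to.py 543.8 237.9 193 1.53
```

```text
tip [543.6 237.9 193.2] [-3.097 -0.013  1.528] turn -0.002 shift [0.  0.2 0.2] open 0.631 t 23.4 F [-0.3  0.4 -0.7]
```

Call:
step_arm(
  commands=[
    [[0, 0, -20], 0, 0.4],
    [[0, 0, -40], 0, 0.4],
    [[0, 0, -40], 0, 0.4],
    [[0, 0, 0], 0, 0.4],
  ],
)

```text
clock: 23.85
eef_pos: [556.3, 233.7, 299.5]
tcp_rot: [-3.098, -0.014, 1.528]
contact_force: [0.3, 0.8, -1.1]
opening: 0.631
```

```bash
python3 to.py 485.5 72.5 290 0.0535
```

```text
tip [548.8 236.5 299.7] [-3.098 -0.014  1.528] turn 1.474 shift [-71.6 160.5   9.9] open 0.631 t 23.9 F [ 0.3  0.8 -1.1]
```

Call:
step_arm(
  commands=[
    [[0, 0, 0], 0.164, 0.4],
    [[0, 0, 0], 0.164, 0.4],
    [[0, 0, 0], 0.164, 0.4],
    [[0, 0, 0], 0.164, 0.4],
    [[0, 0, 0], 0.164, 0.4],
    [[0, 0, 0], 0.164, 0.4],
    [[0, 0, 0], 0.164, 0.4],
    [[0, 0, 0], 0.164, 0.4],
    [[0, 0, 0], 0.164, 0.4],
    [[-14, 26, 0], 0, 0.4],
    [[-14, 26, 0], 0, 0.4],
    [[-14, 26, 0], 0, 0.4],
    [[-14, 26, 0], 0, 0.4],
    [[-14, 26, 0], 0, 0.4],
    [[0, 26, 0], 0, 0.4],
    [[0, 0, 0], 0, 0.4],
  ],
)

```text
clock: 25.85
eef_pos: [479.9, 72.0, 301.5]
tcp_rot: [-3.128, 0.048, 0.003]
contact_force: [0.0, 0.4, -0.9]
opening: 0.633
```

```bash
python3 to.py 485.5 72.5 240 0.0535
```

```text
tip [471.4  74.4 301.7] [-3.128e+00  4.800e-02  3.000e-03] turn -0.050 shift [16.9  3.6 61. ] open 0.633 t 25.9 F [ 0.   0.4 -0.9]
```

Call:
step_arm(
  commands=[
    [[8, 2, 15], -0.025, 0.4],
    [[8, 2, 15], -0.025, 0.4],
    [[0, 0, 15], 0, 0.4],
    [[0, 0, 15], 0, 0.4],
    [[0, 0, 0], 0, 0.4],
  ],
)

```text
clock: 26.48
eef_pos: [493.8, 70.8, 234.9]
tcp_rot: [-3.125, 0.05, 0.058]
contact_force: [-0.5, -0.2, -1.4]
opening: 0.636
```

```bash
python3 to.py 485.5 72.5 203 0.0535
```

```text
tip [484.9  73.2 235.2] [-3.125  0.05   0.058] turn 0.005 shift [ 2.2  1.2 32.1] open 0.636 t 26.5 F [-0.5 -0.2 -1.4]
```

Call:
step_arm(
  commands=[
    [[2, 1, 6], 0, 0.4],
    [[0, 0, 6], 0, 0.4],
    [[0, 0, 6], 0, 0.4],
    [[0, 0, 0], 0, 0.4],
  ],
)

```text
clock: 26.98
eef_pos: [495.2, 70.3, 216.3]
tcp_rot: [-3.125, 0.049, 0.058]
contact_force: [-0.1, 0.3, 0.1]
opening: 0.631
```

```bash
python3 to.py 485.5 72.5 203 0.0535; python3 - <<'E'
from h import *
cv2.imwrite("pics/c7.png",cv2.resize(grab_frame("side")[170:290,270:430],(800,600)))
E
```

```text
tip [486.6  72.7 216.5] [-3.125  0.049  0.058] turn 0.005 shift [-0.4  0.4 13.5] open 0.631 t 27.0 F [-0.1  0.3  0.1]
```

View pics/c7.png

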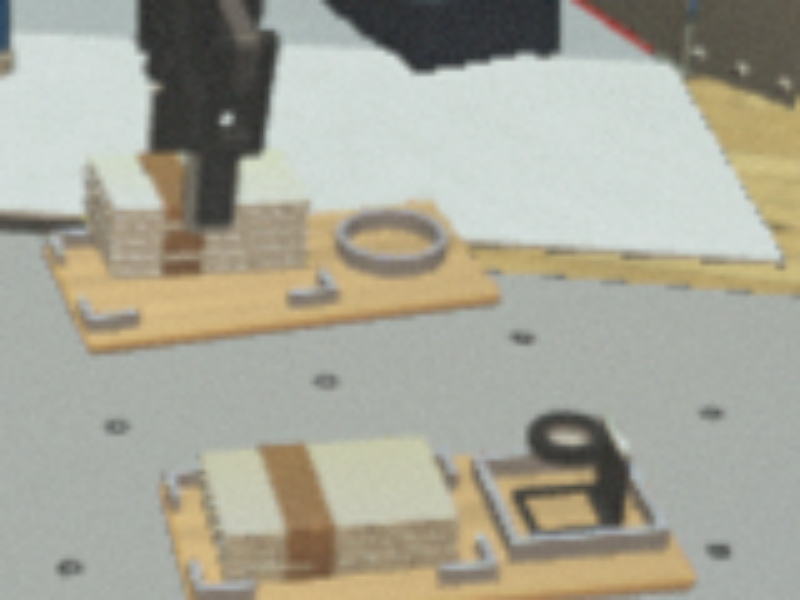

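The magnifier stands in its frame, and the thicker pack hovers over the round tray's nest. I'm lowering it.

Call:
step_arm(
  commands=[
    [[0, 0, 5], 0, 0.4],
    [[0, 0, 5], 0, 0.4],
    [[0, 0, 3], 0, 0.4],
    [[0, 0, 0], 0, 0.4],
  ],
)

```text
clock: 27.52
eef_pos: [494.9, 70.5, 203.2]
tcp_rot: [-3.125, 0.047, 0.058]
contact_force: [-0.9, 0.6, 3.8]
opening: 0.63
```

Call:
step_arm(
  commands=[
    [[0, 0, 0], 0, 0.75],
    [[0, 0, 0], 0, 0.85],
    [[0, 0, 0], 0, 0.85],
    [[0, 0, 0], 0, 0.85],
    [[0, 0, -10], 0, 0.85],
    [[0, 0, -25], 0, 0.85],
    [[0, 0, -30], 0, 0.85],
    [[0, 0, -30], 0, 0.85],
    [[0, 0, -25], 0, 0.85],
    [[0, 0, 0], 0, 0.85],
  ],
)

```text
clock: 28.78
eef_pos: [501.0, 68.7, 330.0]
tcp_rot: [-3.125, 0.045, 0.058]
contact_force: [-0.7, 0.3, -0.2]
opening: 0.849
```

```bash
python3 to.py 430 318.5 320 0.0535
```

```text
tip [492.9  71.2 330.2] [-3.125  0.045  0.058] turn 0.005 shift [ -49.1 -250.1   16.6] open 0.849 t 28.8 F [-0.7  0.3 -0.2]
```

Call:
step_arm(
  commands=[
    [[-6, -31, 0], 0, 0.85],
    [[-6, -31, 0], 0, 0.85],
    [[-6, -31, 0], 0, 0.85],
    [[-6, -31, 0], 0, 0.85],
    [[-6, -31, 0], 0, 0.85],
    [[-6, -31, 0], 0, 0.85],
    [[-6, -31, 0], 0, 0.85],
    [[-6, -31, 0], 0, 0.85],
    [[0, 0, 0], 0, 0.85],
  ],
)

```text
clock: 29.9
eef_pos: [434.6, 319.5, 331.6]
tcp_rot: [-3.128, 0.051, 0.056]
contact_force: [0.2, -0.6, -0.4]
opening: 0.853
```

```bash
python3 to.py 430.5 319 290 0.0535; python3 - <<'E'
from h import *
cv2.imwrite("pics/c8.png",np.hstack([cv2.resize(grab_frame("top")[190:310,110:230],(400,400)),cv2.resize(grab_frame("side")[120:240,220:340],(400,400))]))
E
```

```text
tip [425.5 321.4 331.9] [-3.128  0.051  0.056] turn 0.003 shift [ 7.1  3.2 41.5] open 0.853 t 29.9 F [ 0.2 -0.6 -0.4]
```

View pics/c8.png

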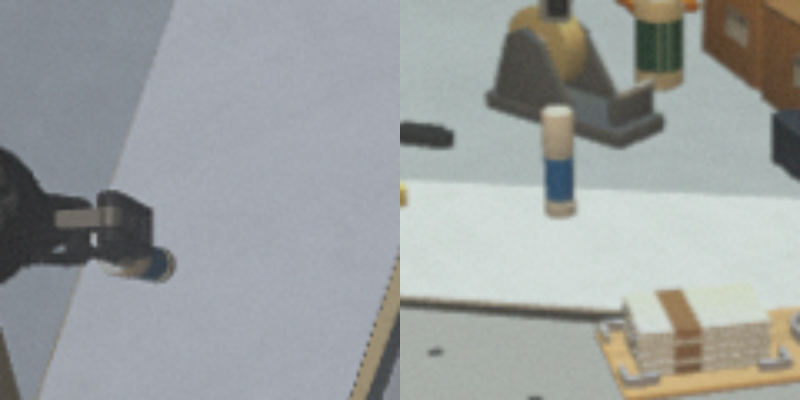

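```bash
python3 - <<'E'
from h import *
print(at("side",[(267.8,182.2)],0),at("side",[(267,152.3)],86))
# centroid of blue label via both views
for n,im,(x,y,w,h) in(("top",cv2.imread("pics/top0.png"),(135,255,35,25)),("side",cv2.imread("pics/side0.png"),(255,145,30,45))):
    hsv=cv2.cvtColor(im,cv2.COLOR_BGR2HSV)[y:y+h,x:x+w]; m=(hsv[...,0]>95)&(hsv[...,0]<125)&(hsv[...,1]>110); v,u=np.nonzero(m); c=[(u.mean()+x,v.mean()+y)]; print(n,m.sum(),c,[at(n,c,z) for z in(30,40)])
E
```

```text
[[433.05860331 328.88941713]] [[432.1226716  318.11582204]]
top 0 [(np.float64(nan), np.float64(nan))] [array([[nan, nan]]), array([[nan, nan]])]
side 66 [(np.float64(267.1818181818182), np.float64(173.43939393939394))] [array([[430.70148197, 316.18270915]]), array([[427.99190669, 292.71878802]])]<stdin>:5: RuntimeWarning: Mean of empty slice.
  ret = ret.dtype.type(ret / rcount)
```

Call:
step_arm(
  commands=[
    [[4, 2, 10], 0, 0.85],
    [[4, 1, 20], 0, 0.85],
    [[0, 0, 20], 0, 0.85],
    [[0, 0, 0], 0, 0.85],
  ],
)

```text
clock: 30.5
eef_pos: [441.7, 311.6, 277.8]
tcp_rot: [-3.131, 0.053, 0.051]
contact_force: [-0.1, -0.2, 0.4]
opening: 0.851
```

```bash
python3 to.py 431 319 220 0.0535
```

```text
tip [432.3 313.1 278. ] [-3.131  0.053  0.051] turn -0.002 shift [ 2.1 -5.4 58.1] open 0.851 t 30.5 F [-0.1 -0.2  0.4]
```

Call:
step_arm(
  commands=[
    [[0, -3, 10], 0, 0.85],
    [[0, -2, 15], 0, 0.85],
    [[0, 0, 15], 0, 0.85],
    [[0, 0, 15], 0, 0.85],
    [[0, 0, 0], 0, 0.85],
  ],
)

```text
clock: 31.12
eef_pos: [438.9, 316.8, 219.7]
tcp_rot: [-3.13, 0.052, 0.05]
contact_force: [0.6, -0.6, 0.5]
opening: 0.848
```

```bash
python3 to.py 431 319 220 0.0535
```

```text
tip [429.6 318.3 219.9] [-3.13   0.052  0.05 ] turn -0.003 shift [ 1.4 -0.6 -0.1] open 0.848 t 31.1 F [ 0.6 -0.6  0.5]
```

Call:
step_arm(
  commands=[
    [[1, 0, 0], 0, 0.6],
    [[0, 0, 0], 0, 0.4],
    [[0, 0, 0], 0, 0.15],
    [[0, 0, 0], 0, 0.15],
    [[0, 0, 0], 0, 0.15],
    [[0, 0, 0], 0, 0.15],
    [[0, 0, 0], 0, 0.15],
    [[0, 0, 0], 0, 0.15],
  ],
  force=30,
)

```text
clock: 32.12
eef_pos: [440.5, 317.2, 220.9]
tcp_rot: [-3.129, 0.05, 0.05]
contact_force: [-0.1, 0.2, 0.4]
opening: 0.272
```

```bash
python3 to.py 431 319 220 0.0535
```

```text
tip [431.6 319.  221.2] [-3.129  0.05   0.05 ] turn -0.003 shift [-0.5 -0.1  1.2] open 0.272 t 32.1 F [-0.1  0.2  0.4]
```

Call:
step_arm(
  commands=[
    [[0, 0, -20], 0, 0.15],
    [[0, 0, -30], 0, 0.15],
    [[0, 0, -30], 0, 0.15],
    [[0, 0, 0], 0, 0.15],
  ],
)

```text
clock: 32.62
eef_pos: [444.5, 316.3, 302.3]
tcp_rot: [-3.13, 0.052, 0.05]
contact_force: [0.2, 0.5, -0.8]
opening: 0.278
```

```bash
python3 to.py 577.5 77.5 300 0.0535
```

```text
tip [435.3 317.8 302.6] [-3.13   0.052  0.05 ] turn -0.003 shift [129.1 247.5  -7. ] open 0.278 t 32.6 F [ 0.2  0.5 -0.8]
```

Call:
step_arm(
  commands=[
    [[16, 31, 0], 0, 0.15],
    [[16, 31, 0], 0, 0.15],
    [[16, 31, 0], 0, 0.15],
    [[16, 31, 0], 0, 0.15],
    [[16, 31, 0], 0, 0.15],
    [[16, 31, 0], 0, 0.15],
    [[16, 31, 0], 0, 0.15],
    [[12, 20, 0], 0, 0.15],
    [[0, 0, 0], 0, 0.15],
  ],
)

```text
clock: 33.75
eef_pos: [580.9, 78.4, 283.6]
tcp_rot: [-3.132, 0.062, 0.052]
contact_force: [-0.0, -0.1, -0.3]
opening: 0.28
```

```bash
python3 to.py 577.5 77.5 255 0.0535
```

```text
tip [570.   79.6 283.9] [-3.132  0.062  0.052] turn -0.001 shift [ 9.2  2.8 28.4] open 0.280 t 33.8 F [-0.  -0.1 -0.3]
```

Call:
step_arm(
  commands=[
    [[5, 1, 0], 0, 0.15],
    [[5, 1, 8], 0, 0.15],
    [[0, 0, 10], 0, 0.15],
    [[0, 0, 8], 0, 0.15],
    [[0, 0, 0], 0, 0.15],
  ],
)

```text
clock: 34.38
eef_pos: [587.9, 79.4, 253.3]
tcp_rot: [-3.131, 0.065, 0.054]
contact_force: [-0.1, 0.2, 0.3]
opening: 0.277
```

```bash
python3 to.py 577.5 77.5 229.5 0.0535; python3 - <<'E'
from h import *
cv2.imwrite("pics/c9.png",cv2.resize(grab_frame("side")[170:260,270:390],(800,600)))
E
```

```text
tip [576.4  80.6 253.7] [-3.131  0.065  0.054] turn 0.001 shift [ 2.5  3.4 24. ] open 0.277 t 34.4 F [-0.1  0.2  0.3]
```

View pics/c9.png

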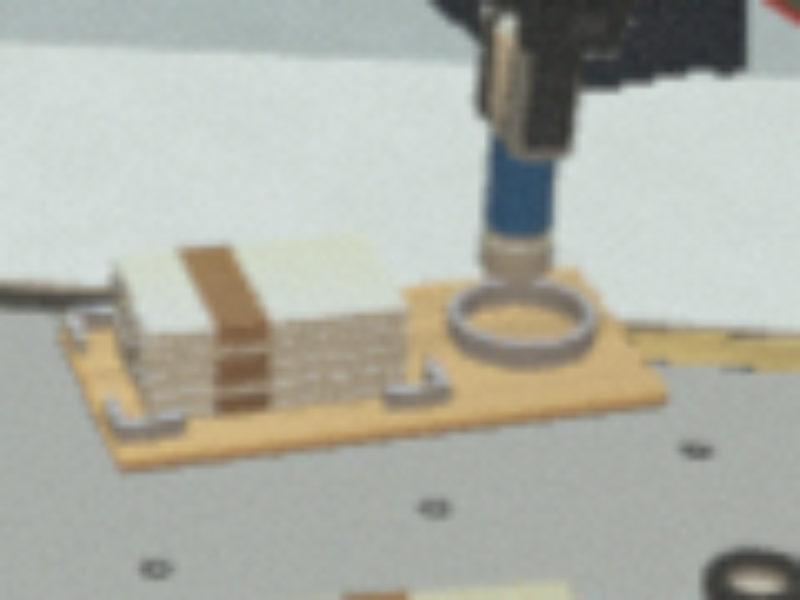

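Call:
step_arm(
  commands=[
    [[1, 2, 5], 0, 0.15],
    [[1, 1, 5], 0, 0.15],
    [[0, 0, 5], 0, 0.15],
    [[0, 0, 0], 0, 0.15],
  ],
)

```text
clock: 34.92
eef_pos: [589.5, 76.3, 238.0]
tcp_rot: [-3.131, 0.064, 0.054]
contact_force: [-0.6, -0.7, -0.6]
opening: 0.278
```

```bash
python3 to.py 577.5 77.5 229.5 0.0535
```

```text
tip [578.2  77.5 238.4] [-3.131  0.064  0.054] turn 0.001 shift [-0.2  0.1  8.9] open 0.278 t 34.9 F [-0.6 -0.7 -0.6]
```

Call:
step_arm(
  commands=[
    [[0, 0, 4], 0, 0.15],
    [[0, 0, 3], 0, 0.15],
    [[0, 0, 2], 0, 0.15],
    [[0, 0, 0], 0, 0.15],
  ],
)

```text
clock: 35.42
eef_pos: [588.9, 76.4, 228.5]
tcp_rot: [-3.131, 0.064, 0.054]
contact_force: [-0.6, -0.2, 0.1]
opening: 0.276
```

Call:
step_arm(
  commands=[
    [[0, 0, 0], 0, 0.35],
    [[0, 0, 0], 0, 0.5],
    [[0, 0, 0], 0, 0.5],
    [[0, 0, 0], 0, 0.5],
  ],
)

```text
clock: 35.92
eef_pos: [589.1, 76.5, 228.9]
tcp_rot: [-3.131, 0.063, 0.054]
contact_force: [0.3, -0.5, 0.5]
opening: 0.497
```

Call:
step_arm(
  commands=[
    [[0, 0, -15], 0, 0.6],
    [[0, 0, -25], 0, 0.6],
    [[0, 0, -30], 0, 0.6],
    [[0, 0, -30], 0, 0.6],
    [[0, 0, -20], 0, 0.6],
    [[0, 0, 0], 0, 0.6],
  ],
)

```text
clock: 36.67
eef_pos: [597.3, 75.5, 357.6]
tcp_rot: [-3.131, 0.06, 0.054]
contact_force: [-0.7, 0.8, -0.5]
opening: 0.602
```

```bash
python3 to.py 511 -354 330 0.0535
```

```text
tip [586.8  76.8 357.9] [-3.131  0.06   0.054] turn 0.001 shift [-96.9 426.5  29.2] open 0.602 t 36.7 F [-0.7  0.8 -0.5]
```

Call:
step_arm(
  commands=[
    [[-8, 35, 1], 0, 0.6],
    [[-8, 35, 1], 0, 0.6],
    [[-8, 35, 1], 0, 0.6],
    [[-8, 35, 1], 0, 0.6],
    [[-8, 35, 1], 0, 0.6],
    [[-8, 35, 1], 0, 0.6],
    [[-8, 35, 1], 0, 0.6],
    [[-8, 35, 1], 0, 0.6],
    [[-8, 35, 1], 0, 0.6],
    [[-8, 35, 1], 0, 0.6],
    [[-8, 35, 1], 0, 0.6],
    [[-8, 35, 1], 0, 0.6],
    [[0, 0, 0], 0, 0.6],
  ],
)

```text
clock: 38.3
eef_pos: [517.4, -360.6, 338.1]
tcp_rot: [-3.126, 0.069, 0.056]
contact_force: [0.3, 0.1, -0.6]
opening: 0.602
```

```bash
python3 to.py 511 -354 270 0.0535; python3 - <<'E'
from h import *
# refine large weight from original top frame: brass mask
im=cv2.imread("pics/top0.png");x,y=440,210;hsv=cv2.cvtColor(im,cv2.COLOR_BGR2HSV)[y:y+35,x:x+40]
m=((hsv[...,1]>60)&(hsv[...,0]>12)&(hsv[...,0]<32)).astype(np.uint8);v,u=np.nonzero(m)
print(m.sum(),u.min()+x,u.max()+x,v.min()+y,v.max()+y,at("top",[(u.mean()+x,v.mean()+y)],24))
im=cv2.imread("pics/side0.png");x,y=365,328;hsv=cv2.cvtColor(im,cv2.COLOR_BGR2HSV)[y:y+45,x:x+35]
m=((hsv[...,1]>60)&(hsv[...,0]>12)&(hsv[...,0]<32)).astype(np.uint8);v,u=np.nonzero(m)
print(m.sum(),u.min()+x,u.max()+x,v.min()+y,v.max()+y,at("side",[(u.mean()+x,v.mean()+y)],25))
E
```

```text
tip [ 505.2 -358.6  338.5] [-3.126  0.069  0.056] turn 0.003 shift [10.7 -3.2 68. ] open 0.602 t 38.3 F [ 0.3  0.1 -0.6]
148 449 467 220 236 [[ 509.8666416  -349.28415271]]
794 370 395 332 371 [[ 511.53568901 -356.96387624]]
```

Call:
step_arm(
  commands=[
    [[4, -1, 10], 0, 0.8],
    [[4, -2, 20], 0, 0.8],
    [[3, 0, 20], 0, 0.8],
    [[0, 0, 18], 0, 0.8],
    [[0, 0, 0], 0, 0.8],
  ],
)

```text
clock: 38.92
eef_pos: [523.7, -351.0, 262.0]
tcp_rot: [-3.122, 0.073, 0.06]
contact_force: [-0.2, -0.0, 0.1]
opening: 0.805
```

```bash
python3 to.py 511 -354 230 0.0535
```

```text
tip [ 510.8 -348.3  262.5] [-3.122  0.073  0.06 ] turn 0.006 shift [ 2.2  6.3 32.3] open 0.805 t 38.9 F [-0.2 -0.   0.1]
```

Call:
step_arm(
  commands=[
    [[1, 3, 8], 0, 0.8],
    [[1, 3, 12], 0, 0.8],
    [[0, 0, 12], 0, 0.8],
    [[0, 0, 12], 0, 0.8],
    [[0, 0, 0], 0, 0.8],
  ],
)

```text
clock: 39.55
eef_pos: [523.1, -356.7, 215.5]
tcp_rot: [-3.123, 0.072, 0.06]
contact_force: [-0.7, -0.1, -0.3]
opening: 0.798
```

```bash
python3 to.py 511 -354 193 0.0535
```

```text
tip [ 510.4 -354.1  216. ] [-3.123  0.072  0.06 ] turn 0.006 shift [ 2.2  0.3 22.9] open 0.798 t 39.5 F [-0.7 -0.1 -0.3]
```

Call:
step_arm(
  commands=[
    [[1, 0, 8], 0, 0.8],
    [[1, 0, 8], 0, 0.8],
    [[0, 0, 7], 0, 0.8],
    [[0, 0, 0], 0, 0.6],
    [[0, 0, 0], 0, 0.3],
    [[0, 0, 0], 0, 0.3],
    [[0, 0, 0], 0, 0.3],
    [[0, 0, 0], 0, 0.3],
    [[0, 0, 0], 0, 0.3],
    [[0, 0, 0], 0, 0.3],
  ],
  force=70,
)

```text
clock: 40.8
eef_pos: [523.7, -356.1, 191.8]
tcp_rot: [-3.123, 0.071, 0.06]
contact_force: [-0.6, 0.5, 0.0]
opening: 0.385
```

```bash
python3 to.py 511 -354 193 0.0535
```

```text
tip [ 511.2 -353.6  192.3] [-3.123  0.071  0.06 ] turn 0.006 shift [-0.3  0.4 -0.7] open 0.385 t 40.8 F [-0.6  0.5  0. ]
```

Call:
step_arm(
  commands=[
    [[0, 0, -10], 0, 0.3],
    [[0, 0, -30], 0, 0.3],
    [[0, 0, -30], 0, 0.3],
    [[0, 0, -30], 0, 0.3],
    [[0, 0, -20], 0, 0.3],
    [[0, 0, 0], 0, 0.3],
  ],
)

```text
clock: 41.55
eef_pos: [531.7, -357.3, 314.7]
tcp_rot: [-3.12, 0.074, 0.06]
contact_force: [0.8, 0.0, -6.1]
opening: 0.386
```

```bash
python3 to.py 486 72.5 310 0.0535
python3 - <<'E'
from h import *
# thick pack: white/tan top face in the top image now; report corners on z=41
im=grab_frame("top");cv2.imwrite("pics/t9.png",im)
x0,y0=236,178;h=cv2.cvtColor(im,cv2.COLOR_BGR2HSV)[y0:y0+100,x0:x0+65]
m=((h[...,1]<35)&(h[...,2]>120)).astype(np.uint8)
n,l,s,c=cv2.connectedComponentsWithStats(m);print(s.tolist())
for r in m[::4]: print(''.join('.#'[k] for k in r))
E
```

```text
tip [ 518.6 -354.4  315.2] [-3.12   0.074  0.06 ] turn 0.006 shift [  -9.3 -427.8   14.8] open 0.386 t 41.5 F [ 0.8  0.  -6.1]
[[0, 0, 65, 100, 2659], [0, 0, 24, 69, 680], [1, 0, 64, 100, 1978], [18, 10, 23, 25, 198], [25, 27, 1, 1, 1], [39, 39, 10, 9, 29], [12, 41, 10, 10, 32], [18, 42, 27, 23, 571], [19, 71, 27, 13, 291], [42, 78, 10, 11, 31], [14, 81, 10, 10, 30]]
########################.............############################
#######################.............#############################
#####################.............##.............##########.....#
#########.............#########..................################
#########............###########...###............###############
#########..........#...#######........##..........###############
#########.........##..................###.........###############
##########.........###...............##............##############
##########............#############................##############
##########.........................................##############
##########.............................###....###..##############
####
[... 219 characters left out ...]
####################.......#############
###...............###########################........############
##.................#######...........................############
#....................................................############
...........#............######################........###########
.........###.......###########################........###########
........####.......###########################...##...###########
......######...##................................###..###########
.....#######...#....####.....................#........###########
...##############################################################
..##############################################################.
```

```bash
python3 - <<'E'
from h import *
im=cv2.imread("pics/t9.png");x0,y0=236,178
h=cv2.cvtColor(im,cv2.COLOR_BGR2HSV)[y0:y0+100,x0:x0+65]
m=((h[...,1]<35)&(h[...,2]>120)).astype(np.uint8);n,l,s,c=cv2.connectedComponentsWithStats(m)
k=[i for i in range(1,n) if 200<s[i,4]<700 and s[i,1]>35]
p=np.argwhere(np.isin(l,k))[:,::-1].astype(np.float32);r=cv2.minAreaRect(p);b=cv2.boxPoints(r)+[x0,y0]
q=at("top",b,41);print(r,q.round(1).tolist(),q.mean(0).round(1))
E
```

```text
((31.275253295898438, 62.55567169189453), (40.73067092895508, 26.5634822845459), 87.39744567871094) [[529.6, 101.1], [531.5, 43.9], [443.4, 40.4], [441.6, 96.8]] [486.5  70.6]
```

Call:
step_arm(
  commands=[
    [[0, -35, -3], 0, 0.3],
    [[0, -35, -1], 0, 0.3],
    [[0, -35, 0], 0, 0.3],
    [[0, -35, 0], 0, 0.3],
    [[0, -35, 0], 0, 0.3],
    [[0, -35, 0], 0, 0.3],
    [[0, -35, 0], 0, 0.3],
    [[0, -35, 0], 0, 0.3],
    [[0, -35, 0], 0, 0.3],
    [[0, -35, 0], 0, 0.3],
    [[0, -35, 0], 0, 0.3],
    [[0, -25, 0], 0, 0.3],
    [[0, 0, 0], 0, 0.3],
  ],
)

```text
clock: 43.22
eef_pos: [499.9, 65.2, 312.1]
tcp_rot: [-3.114, 0.098, 0.058]
contact_force: [-0.0, -1.1, -5.4]
opening: 0.385
```

```bash
python3 to.py 486 72.5 260 0.0535
```

```text
tip [482.4  69.  313. ] [-3.114  0.098  0.058] turn 0.005 shift [ 8.9 -1.9 52.4] open 0.385 t 43.2 F [-0.  -1.1 -5.4]
```

Call:
step_arm(
  commands=[
    [[4, -1, 5], 0, 0.3],
    [[4, -1, 12], 0, 0.3],
    [[0, 0, 15], 0, 0.3],
    [[0, 0, 12], 0, 0.3],
    [[0, 0, 0], 0, 0.3],
  ],
)

```text
clock: 43.85
eef_pos: [502.6, 66.6, 262.0]
tcp_rot: [-3.115, 0.102, 0.056]
contact_force: [0.0, 0.7, -4.9]
opening: 0.383
```

```bash
python3 to.py 486.3 71.5 234 0.0535
```

```text
tip [484.5  70.3 263. ] [-3.115  0.102  0.056] turn 0.003 shift [ 4.8 -0.4 28.7] open 0.383 t 43.9 F [ 0.   0.7 -4.9]
```

Call:
step_arm(
  commands=[
    [[3, 0, 6], 0, 0.3],
    [[2, 0, 6], 0, 0.3],
    [[0, 0, 6], 0, 0.3],
    [[0, 0, 0], 0, 0.3],
  ],
)

```text
clock: 44.35
eef_pos: [506.5, 67.2, 242.8]
tcp_rot: [-3.115, 0.101, 0.056]
contact_force: [0.9, -0.1, -5.9]
opening: 0.382
```

```bash
python3 to.py 486.3 71.5 234 0.0535
```

```text
tip [488.6  70.9 243.8] [-3.115  0.101  0.056] turn 0.003 shift [-1.2 -0.4 10. ] open 0.382 t 44.4 F [ 0.9 -0.1 -5.9]
```

Call:
step_arm(
  commands=[
    [[-1, 0, 3], 0, 0.3],
    [[-1, 0, 3], 0, 0.3],
    [[0, 0, 2], 0, 0.3],
    [[0, 0, 0], 0, 0.3],
  ],
)

```text
clock: 44.85
eef_pos: [503.5, 67.4, 235.0]
tcp_rot: [-3.115, 0.1, 0.056]
contact_force: [0.3, 0.4, -5.8]
opening: 0.385
```

Call:
step_arm(
  commands=[
    [[0, 0, 1], 0, 0.3],
    [[0, 0, 1], 0, 0.3],
    [[0, 0, 0], 0, 0.3],
  ],
)

```text
clock: 45.22
eef_pos: [503.4, 67.4, 233.0]
tcp_rot: [-3.115, 0.1, 0.056]
contact_force: [0.5, -0.1, -5.4]
opening: 0.385
```

```bash
python3 to.py 486.3 71.5 234 0.0535
```

```text
tip [485.7  71.1 233.9] [-3.115  0.1    0.056] turn 0.003 shift [ 0.6 -0.3 -0.1] open 0.385 t 45.2 F [ 0.5 -0.1 -5.4]
```

Weight is not carried by the pack yet; I'll lower it by single millimetres until the force drops.

Call:
step_arm(
  commands=[
    [[0, 0, 1], 0, 0.3],
    [[0, 0, 1], 0, 0.3],
    [[0, 0, 0], 0, 0.3],
  ],
)

```text
clock: 45.6
eef_pos: [503.4, 67.5, 231.7]
tcp_rot: [-3.115, 0.1, 0.056]
contact_force: [-0.6, 0.1, -3.9]
opening: 0.383
```

Call:
step_arm(
  commands=[
    [[0, 0, 1], 0, 0.3],
    [[0, 0, 1], 0, 0.3],
    [[0, 0, 0], 0, 0.3],
  ],
)

```text
clock: 45.98
eef_pos: [503.4, 67.5, 231.8]
tcp_rot: [-3.115, 0.1, 0.056]
contact_force: [-0.2, -0.1, -4.9]
opening: 0.384
```

Call:
step_arm(
  commands=[
    [[0, 0, 2], 0, 0.3],
    [[0, 0, 0], 0, 0.45],
    [[0, 0, 0], 0, 0.6],
    [[0, 0, 0], 0, 0.65],
    [[0, 0, 0], 0, 0.65],
  ],
)

```text
clock: 46.6
eef_pos: [504.2, 67.7, 231.6]
tcp_rot: [-3.114, 0.097, 0.056]
contact_force: [-0.2, -0.8, 1.1]
opening: 0.648
```

```bash
python3 to.py 486.3 71.5 300 0.0535
```

```text
tip [487.   71.5 232.5] [-3.114  0.097  0.056] turn 0.003 shift [ -7.2  -1.8 -67.1] open 0.648 t 46.6 F [-0.2 -0.8  1.1]
```

Call:
step_arm(
  commands=[
    [[-1, 0, -12], 0, 0.65],
    [[-2, 0, -25], 0, 0.65],
    [[-3, 0, -30], 0, 0.65],
    [[-3, 0, -30], 0, 0.65],
    [[-3, 0, -30], 0, 0.65],
    [[-35, 0, -20], 0, 0.65],
    [[-35, 0, -10], 0, 0.65],
    [[-35, 0, 0], 0, 0.65],
    [[-35, 0, 0], 0, 0.65],
    [[-20, 30, 0], 0, 0.65],
    [[0, 40, 0], 0, 0.65],
    [[0, 40, 0], 0, 0.65],
    [[0, 40, 0], 0, 0.65],
    [[0, 40, 0], 0, 0.65],
    [[0, 40, 0], 0, 0.65],
    [[0, 40, 0], 0, 0.65],
    [[0, 40, 0], 0, 0.65],
    [[0, 40, 0], 0, 0.65],
    [[0, 0, 0], 0, 0.65],
  ],
)

```text
clock: 48.98
eef_pos: [360.9, -305.8, 414.4]
tcp_rot: [-3.119, 0.081, 0.057]
contact_force: [-0.5, 0.7, -0.4]
opening: 0.646
```

```bash
python3 - <<'E'
from h import *
a=grab_frame("top");b=grab_frame("side");cv2.imwrite("pics/tf.png",a);cv2.imwrite("pics/sf.png",b)
cv2.imwrite("pics/fin.png",np.hstack([cv2.resize(a[175:285,235:435],(400,220),interpolation=2),np.zeros((220,0,3),np.uint8)]) if 0 else np.vstack([cv2.resize(a[175:275,235:425],(608,320),interpolation=2),cv2.resize(b[185:325,270:610][:, :],(608,250),interpolation=2)]) if 0 else np.hstack([cv2.resize(a[175:275,235:335],(400,400),interpolation=2),cv2.resize(b[180:310,275:405],(400,400),interpolation=2)]))
E
```

```text
(no output)
```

View pics/fin.png

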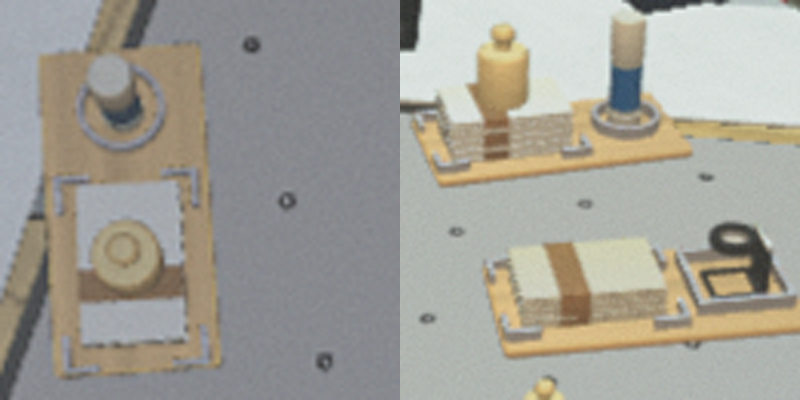

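```bash
python3 - <<'E'
from h import *
T=lambda P:np.array(P)/4.+[235,175]-.4
f=lambda p,o,w:(np.array([[np.cos(w),np.sin(w)],[-np.sin(w),np.cos(w)]])@(np.array(p)-o)).round(1)
ro=([485.5,72.5],.0535);so=([496.9,-129.5],-.049)
pc=at("top",T([(77,186),(182,180),(188,340),(82,347)]),41).mean(0);k=at("top",T([(123,249)]),98)[0]
print("pack",f(pc,*ro),"knob",f(k,*ro),"d",(k-pc).round(1),"body",at("top",T([(127,254)]),70),"glue top",f(at("top",T([(110,77)]),94)[0],*ro))
ref=[cv2.imread("pics/top0.png"),cv2.imread("pics/tf.png")]
for im in ref:
    h=cv2.cvtColor(im,cv2.COLOR_BGR2HSV)[248:270,400:422];v,u=np.nonzero((h[...,1]>60)&(h[...,0]>12)&(h[...,0]<32));print("small",len(u),u.mean()+400,v.mean()+248)
g=cv2.cvtColor(ref[1],cv2.COLOR_BGR2GRAY)[175:215,340:380];v,u=np.nonzero(g<70);print("loupe dark",len(u),f(at("top",[(u.mean()+340,v.mean()+175)],26)[0],*so))
h=cv2.cvtColor(ref[1],cv2.COLOR_BGR2HSV)[205:260,345:378];m=((h[...,1]<35)&(h[...,2]>120));print("thin rows/cols",np.nonzero(m.sum(1)>15)[0][[0,-1]]+205,np.nonzero(m.sum(0)>15)[0][[0,-1]]+345)
print(sense()['clock'])
E
```

```text
pack [ 1.1 -2.8] knob [ 0.1 -2.9] d [-1.  -0.2] body [[487.29626288  69.99962244]] glue top [90.5 -0.6]
small 48 409.3958333333333 258.375
small 53 409.45283018867923 258.47169811320754
loupe dark 118 [93.1 -0.2]
thin rows/cols [207 255] [347 372]
49.075
```

```bash
python3 -c "from rig import *; print(sign_off())"
```

```text
the job is handed in; nothing more can be done
None
```

Both trays are made up and the job is handed in at about 49 s of the 122 s allowed; the sign-off gave no verdict.

The last pictures show everything standing or lying as asked, with the arm clear. Measured in tray coordinates from the top camera (calibrated to about 2 mm):

| Item | Result | Limit |
|---|---|---|
| Thick pack | (+1, −3) mm from the nest centre | 13 mm |
| Large weight | about 1 mm from the thick pack's centre | 13 mm |
| Glue stick (top) | (90.5, −0.6) mm against the cup at (92, 0) | 13 mm |
| Magnifier | (93, 0) mm against the frame at (92, 0) | 14 mm |
| Small weight | not moved (under 0.2 pixel) | 20 mm |
| Thin pack | about 4 mm off centre, judged by eye from an earlier picture | 13 mm |

- **First grasp redone:** the first grip on the thin pack went too low and the arm was pushed up and slightly tilted. I opened and gripped it again a little higher.
- **Tool tilt:** the tool tilted gradually to about 0.1 rad as the moves went on. I aimed with the fingertip position instead, and the objects look level in the pictures.
- **Numbers that disagreed:** the two cameras differed by up to about 8 mm on the large weight and about 10 mm on the glue stick's base. The jaws centred both when they closed.
- **Weight's contact force:** when I set the large weight down, the wrist force did not drop clearly before I released it. It stands upright on the pack in the final picture.

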